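# Show the pins of a suspect relay to the inspection camera

## Task

The relay with the red sticker on the test panel is suspected of burnt pins: swing its wire hold-down clip clear, pull the relay out of its socket and hold it up to the inspection camera, pins facing squarely into the lens, centred on it, with the pin tips 80 mm from the glass. Finish while holding it still there in the gripper, clear of the camera and the panel. Leave the other two relays clipped in their sockets, the screwdriver where it lies and the camera as it is set.

Things in the scene. Friction and masses are not known exactly. Their poses are not given: they have to be found in the camera images.
- suspect_relay: to inspect: relay, clear cover, black base, red stickers on top and on the two faces across its x axis. Cover 35 x 35 mm, base 36 x 36, 54 mm tall above the seating plane, 85 g. Origin: centre of that plane (base underside); z from the pins to the top. Below it: 8 brass pins 11 mm long and a central spigot, 8 x 13 mm, plugged in; sprung contacts hold it: pulls out upwards with 5 to 10 N
- suspect_relay_pins (a point): centre of the ring of pin tips of the red-stickered relay, 11 mm below its seating plane; axes as the relay
- suspect_relay_top (a point): centre of the red-stickered relay's top, 54 mm above its seating plane
- relay_2: same kind of relay with white stickers, to be left clipped in; origin and axes as suspect_relay
- relay_3: second relay with white stickers, to be left clipped in; origin and axes as suspect_relay
- panel: grey test panel fixed to the bench, 200 mm (x) by 270 mm (y), with a rail along y carrying three black relay sockets 66 mm apart; terminal blocks 48 mm high at both rail ends, a duct 38 mm high along its -x edge. Origin: centre of the underside; z up. Relays stand at x = 0, upright, with the panel's yaw
- socket_a (a point): the +y socket of the panel: centre of its top face, 39.5 mm above the bench, where a seated relay has its origin. Socket 38 mm wide (y), 78 mm long (x), stepped down at its x ends. Which relay sits in which socket varies
- clip_a (a joint): angle (rad) of the wire hold-down clip of socket a: 0 = upright over the relay, locking it in; grows to 1.6 as it swings over towards the panel's +x and lies down. Hinge axis parallel to the panel's y, 10 mm below point socket_a. Wire legs at y = +-22.5 mm, cross wire 69 mm from the hinge, about 3 mm over the relay when closed. Light friction (0.3 N at the tab): stays where left
- clip_a_tab (a point): centre of the blue thumb tab on the cross wire of clip a: 5 mm thick (along the swing), 16 mm wide (y), 21 mm tall, 77.5 mm from the hinge; its z axis points away from the hinge. Push it towards the panel's +x to open
- socket_b (a point): the middle socket of the panel: centre of its top face, 39.5 mm above the bench, where a seated relay has its origin. Socket 38 mm wide (y), 78 mm long (x), stepped down at its x ends. Which relay sits in which socket varies
- clip_b (a joint): angle (rad) of the wire hold-down clip of socket b: 0 = upright over the relay, locking it in; grows to 1.6 as it swings over towards the panel's +x and lies down. Hinge axis parallel to the panel's y, 10 mm below point socket_b. Wire legs at y = +-22.5 mm, cross wire 69 mm from the hinge, about 3 mm over the relay when closed. Light friction (0.3 N at the tab): stays where left
- clip_b_tab (a point): centre of the blue thumb tab on the cross wire of clip b: 5 mm thick (along the swing), 16 mm wide (y), 21 mm tall, 77.5 mm from the hinge; its z axis points away from the hinge. Push it towards the panel's +x to open
- socket_c (a point): the -y socket of the panel: centre of its top face, 39.5 mm above the bench, where a seated relay has its origin. Socket 38 mm wide (y), 78 mm long (x), stepped down at its x ends. Which relay sits in which socket varies
- clip_c (a joint): angle (rad) of the wire hold-down clip of socket c: 0 = upright over the relay, locking it in; grows to 1.6 as it swings over towards the panel's +x and lies down. Hinge axis parallel to the panel's y, 10 mm below point socket_c. Wire legs at y = +-22.5 mm, cross wire 69 mm from the hinge, about 3 mm over the relay when closed. Light friction (0.3 N at the tab): stays where left
- clip_c_tab (a point): centre of the blue thumb tab on the cross wire of clip c: 5 mm thick (along the swing), 16 mm wide (y), 21 mm tall, 77.5 mm from the hinge; its z axis points away from the hinge. Push it towards the panel's +x to open
- inspection_camera: base and post of the bench inspection camera (fixed): dark plate 120 x 100 mm, post and fork to 99 mm height. Origin: underside, straight below the head's tilt axis (95 mm above the bench); the lens leans towards its -x side
- camera_head (a joint): tilt (rad) of the white camera head from looking straight up (0) towards the stand's -x; stiff, must be left as set
- lens (a point): centre of the lens's front glass (24 mm wide), in the middle of the white ring light (64 mm wide); its z axis is the optical axis and points out of the lens, upwards and leaning
- focus (a point): the point in the air on the optical axis 80 mm in front of the glass where the camera is in focus; axes as point lens
- screwdriver: loose screwdriver, orange handle, 170 mm long, lying on the bench mat along its x axis, to be left alone
There are look-alikes about, which are no part of the job. What is shaped like the relay_3 but blue is not meant.

How it is judged:
By the outcome, as a careful person would: the job done as asked, in the order asked, and still so for the second after the job is handed in, while the arm keeps its last pose, push and grip.
It also fails if it takes over 54 s, if anything falls off the work surface, if the arm or the gripper's body presses on something with over 40 N, if the wrist force passes 120 N, or if a joint passes its speed limit or range.

## Robot

A 6-joint arm with a two-finger parallel gripper is mounted at the origin on the work surface. World frame = base frame: x ahead of the robot, y to its left, z up, the work surface at z = 0. Lengths are in mm, angles in rad, forces in N, time in s.
With the tool pointing down it reaches from about 350 to 775 mm from the base axis. Payload 7.3 kg.
Tool frame: the origin (TCP) lies at the very end of the fingers, on their centre line; the grasp point (between the pads) lies 19 mm behind it; z points along the fingers, y is the line along which they close (so a half turn about z gives the same grasp; the last joint's range is limited). The gripper opens to 92 mm and grips with 3 to 60 N. Pads are 19 mm wide; open, the fingers measure 130 mm over their backs; the gripper's body (75 mm by 190 mm) begins 47 mm behind the grasp point.
Start: joints at [-1.382, 0.342, 1.524, -0, 1.275, -0.146], TCP at [172.527, -495.862, 226.741] pointing down, gripper open.
Joint ranges: [-2.53, 2.53], [-0.77, 2.02], [0.04, 2.7], [-1, 4.14], [0.28, 2.66], [-3.11, 3.11]. Speed limits (rad/s): [2.57, 2.57, 3.14, 3.14, 3.14, 3.14].

## Interface

Orientations are given as a rotation vector (axis times angle).
In Python, from cell import sensors, imaging, finish_job gives the robot as it stands.
- The arm moves only by the tool drive_tool, never from a script. Its argument "deltas" is a list of rows, each a list of 3 entries, a list of its own where there are three numbers: the shift along the tool's x, y, z in units of 30 mm (1.0 is 30 mm), then the turn, a rotation vector about the tool's x, y, z in units of 5 degrees (1.0 is 5 degrees), then the closure, from 0 (fully open) to 1 (shut). In form: [[[dx, dy, dz], [wx, wy, wz], jaw], ...]. A call has 1 to 20 rows; each row shifts and turns the commanded pose from where the row before left it, along the tool's axes as they then stand; what a row does not reach is not made up. A row lasts 1/8 s, in which the tool goes at most 62.5 mm and 10.7 degrees, less where a joint would pass 70% of its speed; a pose out of reach is approached as far as the arm can. A call is refused whole if a number of a shift passes 1 or a number of a turn 1, either way. A call with a gripper value outside its range is refused whole. The fingers move at their own pace and stop on an object; "grip_force" is the grip in N (left out, the last holds). Time passes only in rows, so rows that do not move let the fingers close. It gives the time, the measured TCP pose, the force, the opening and the grip force at its end, in the units of the state.
- sensors.read_state(): the state, without advancing time (a new reading comes with each control period).
- imaging.capture(name): name is "scene" or "top"; returns the picture (400x640x3 uint8, blue, green, red); there is no depth.
- imaging.camera_info(name): a dict with "K" (3x3 intrinsics, pixels), "world_from_camera" (4x4, takes a point from camera to world coordinates). Camera axes: x right, y up, looking along -z (the intrinsics and any distortion apply to the point x, -y, -z); pixel columns grow to the right and rows downward; lengths in mm; the calibration is good to about 2 mm. A picture is of the moment at which its call begins. camera_info takes no time and is no camera call.
- finish_job(): hands the job in; it is judged then, once.
The state is a dict: "t": time; "q": joint angles; "joint_vel": joint speeds; "joint_efforts": joint torques, N m; "ee_pos": TCP position; "tcp_rot": TCP orientation; "force": force on the tool from outside, world axes, zero at the start; "ft_torque": the same for the moment, N m; "gripper_width": finger opening in mm; "finger_force": force on a finger pad.
Only numpy, scipy, OpenCV 4.12 (cv2) and the standard library are available. Lean on these libraries where they do the work, as an engineer would, in place of code of your own. Each camera call takes 0.05 s, during which the arm holds its last target. There are 200 camera calls.

## Working session

There is one attempt and no reset: what is moved stays moved. The work goes in short steps, Python scripts to look and compute and a tool call to move; the robot and the scene stay as the last step left them, time stands still between calls to the robot, and variables do not carry over. Pictures are saved under pics/ and viewed, at most 11 in all, crops included, and the job is handed in when it is done.

Besides the shell and the picture viewer there is one more tool, called after "Emit:" in YAML: its name, and indented under it one key for each argument. drive_tool: Moves the arm, as the interface text tells. Its arguments: {"type":"object","properties":{"deltas":{"type":"array"},"grip_force":{"type":"number"}},"required":["deltas"]}

```bash
mkdir -p pics; ls; python3 - <<'E'
from cell import sensors, imaging
import cv2, numpy as np
for n in ("scene","top"):
    im=imaging.capture(n); cv2.imwrite(f"pics/{n}0.png",im)
    i=imaging.camera_info(n); print(n,{k:np.round(v,4).tolist() if not isinstance(v,str) else v for k,v in i.items()})
s=sensors.read_state(); print(s)
E
```

```text
pics
scene {'K': [[410.0251, 0.0, 319.1139], [0.0, 410.0251, 198.3335], [0.0, 0.0, 1.0]], 'world_from_camera': [[0.4547, -0.6989, 0.5521, 1056.457], [0.8905, 0.3692, -0.266, -252.1946], [-0.0179, 0.6126, 0.7902, 926.2477], [0.0, 0.0, 0.0, 1.0]]}
top {'K': [[466.1665, 0.0, 319.4809], [0.0, 466.1665, 209.364], [0.0, 0.0, 1.0]], 'world_from_camera': [[-0.0216, 0.994, -0.1076, 426.2396], [-0.9998, -0.022, -0.002, -3.9931], [-0.0043, 0.1075, 0.9942, 1032.0964], [0.0, 0.0, 0.0, 1.0]]}
{'t': 0.1, 'q': array([-1.38199193e+00,  3.42667564e-01,  1.52491164e+00, -3.09997099e-05,
        1.27536748e+00, -1.45995625e-01]), 'joint_vel': array([ 0.00068768, -0.00233757, -0.00276001,  0.00056004, -0.00039943,
        0.00140946]), 'joint_efforts': array([ 1.97142275e-03, -4.32003951e+01, -2.44695747e+01,  7.19262077e-02,
        5.26241970e-02, -5.29843032e-05]), 'ee_pos': array([ 172.4524621 , -495.49757572,  226.11034801]), 'tcp_rot': array([-3.09634075e+00, -5.23238428e-01,  9.20464957e-05]), 'force': array([ 0.09484717,  0.69471189, -0.59782233]), 'ft_torque': array([ 0.01184613, -0.02066863, -0.02522914]), 'finger_force': 0.0, 'gripper_width': 92.05999570357712}
```

View pics/scene0.png

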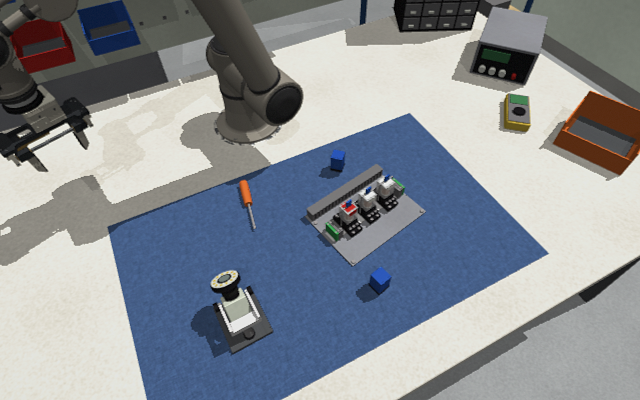

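View pics/top0.png

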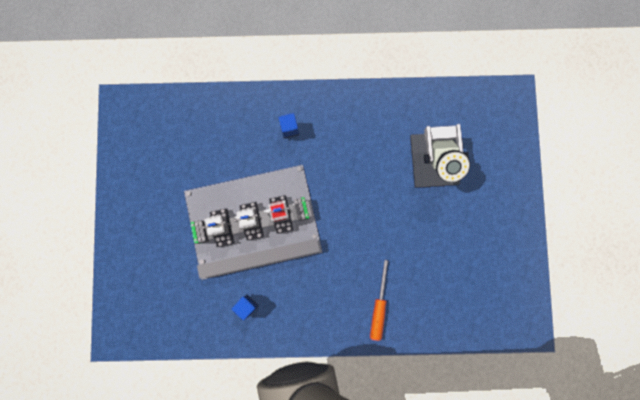

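Top view: red-stickered relay at about (279,211), at the -y end (socket c). The white ones are at (248,218) and (216,227). Blue look-alike blocks are at (288,124) and (244,307). The camera is at (445,160) and the screwdriver at (380,300). Next I'll enlarge to confirm.

```bash
python3 - <<'E'
import cv2, numpy as np
t=cv2.imread("pics/top0.png"); s=cv2.imread("pics/scene0.png")
def c(im,x,y,w,h,k): return cv2.resize(im[y:y+h,x:x+w],None,fx=k,fy=k,interpolation=cv2.INTER_CUBIC)
a=c(t,175,155,160,120,5); cv2.imwrite("pics/c1.png",a)
b=np.hstack([c(t,400,110,80,100,5),c(s,200,255,80,100,5)]); cv2.imwrite("pics/c2.png",b)
cv2.imwrite("pics/c3.png",c(s,300,160,130,110,6)[:600,:780])
E
```

```text
(no output)
```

View pics/c1.png

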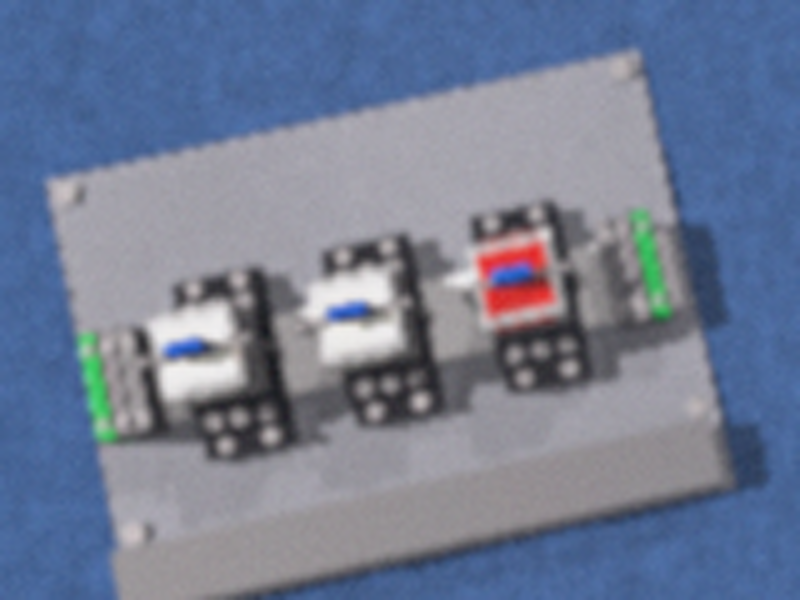

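View pics/c2.png

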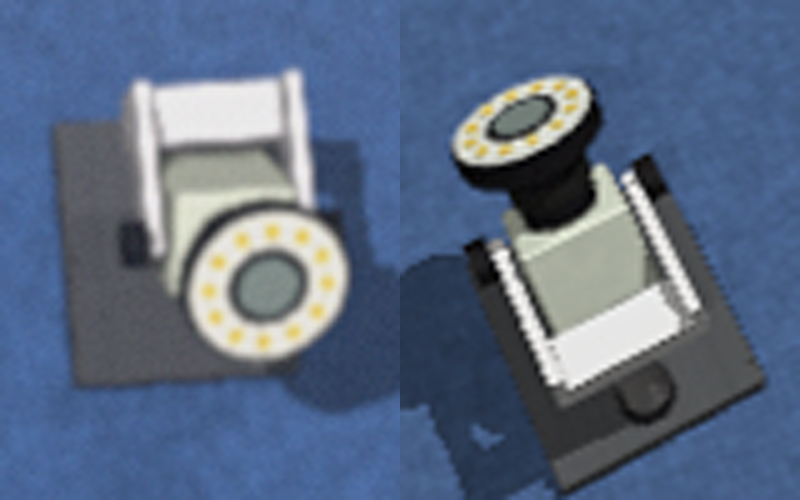

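View pics/c3.png

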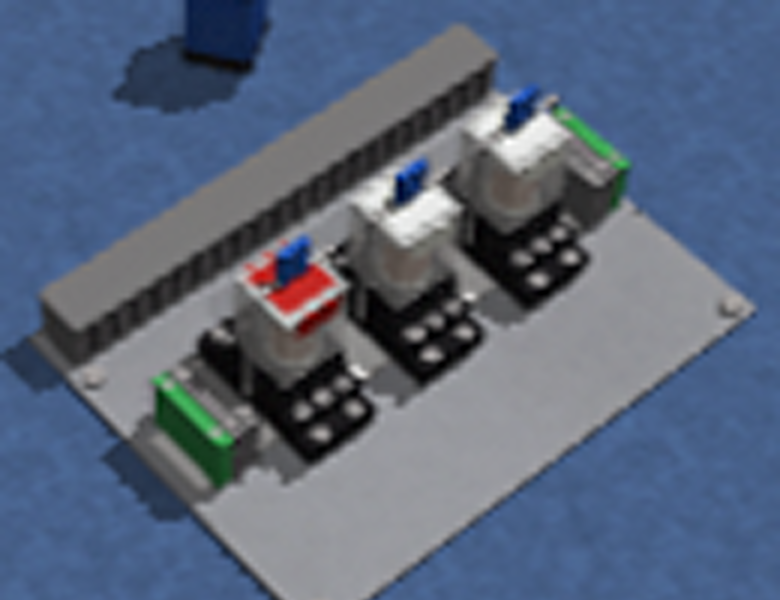

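The red-stickered relay is in socket c, with its red top and red side face visible at c1 (513,278) and its clip closed over it. The blue blocks are separate decoys. Next I'll fit the panel pose and the lens axis.

```bash
cat > h.py <<'E'
import cv2, numpy as np
from cell import imaging, sensors
from scipy.optimize import least_squares
from scipy.spatial.transform import Rotation as Ro
I={n:imaging.camera_info(n) for n in ("scene","top")}
def proj(n,P):
    T=np.array(I[n]["world_from_camera"]); K=np.array(I[n]["K"])
    c=(np.atleast_2d(P)-T[:3,3])@T[:3,:3]; c=c*[1,-1,-1]
    u=c@K.T; return u[:,:2]/u[:,2:]
def ray(n,uv):
    T=np.array(I[n]["world_from_camera"]); K=np.array(I[n]["K"])
    d=np.linalg.inv(K)@[uv[0],uv[1],1]; return T[:3,3],T[:3,:3]@(d*[1,-1,-1])
def at_z(n,uv,z):
    o,d=ray(n,uv); return o+d*(z-o[2])/d[2]
def tri(a,b): # a: uv scene, b: uv top
    f=lambda p: np.r_[proj("scene",p)[0]-a,proj("top",p)[0]-b]
    r=least_squares(f,[450,0,100]); return r.x,np.abs(r.fun).max()
def up(im,x,y,w,h,k=8): return cv2.resize(im[y:y+h,x:x+w],None,fx=k,fy=k,interpolation=cv2.INTER_CUBIC)
E
python3 - <<'E'
from h import *
t=cv2.imread("pics/top0.png"); s=cv2.imread("pics/scene0.png")
# red sticker top
for n,im,z in (("top",t,93.5),):
    b,g,r=cv2.split(im.astype(int)); m=((r>150)&(g<80)&(b<80))
    bl=((b>140)&(r<110)); yy,xx=np.where(m); k=(xx>260)&(xx<300)&(yy>195)&(yy<230); p=np.array([xx[k].mean(),yy[k].mean()])
    print("red",p,at_z(n,p,z))
# panel corners
f=lambda q:np.array(q)/5+[175,155]-0.4
C={k:at_z("top",f(v),6) for k,v in {"+x+y":(47,180),"+x-y":(638,50)}.items()}
print({k:v.round(1) for k,v in C.items()}); e=C["+x+y"]-C["+x-y"]
print("len",np.linalg.norm(e),"yaw",np.degrees(np.arctan2(-e[0],e[1])))
D=[at_z("top",f(v),38) for v in ((115,553),(718,415))]; e=D[0]-D[1]; print("duct",np.linalg.norm(e),np.degrees(np.arctan2(-e[0],e[1])))
W=[at_z("top",f(v),93.5) for v in ((196,353),(361,318),(519,278))]; e=W[0]-W[2]; print("tops",np.round(W,1).tolist(),np.linalg.norm(e),np.degrees(np.arctan2(-e[0],e[1])))
# ring
E={}
for n,im,(x,y,w,h),seed in (("top",t,(425,135,60,60),None),("scene",s,(200,260,50,45),None)):
    u=up(im,x,y,w,h); g=u.max(2); m=(g>150).astype(np.uint8)
    nl,lab,st,ce=cv2.connectedComponentsWithStats(m)
    c0={"top":(454,166),"scene":(225,279)}[n]
    best=None
    for i in range(1,nl):
        hull=cv2.convexHull(np.argwhere(lab==i)[:,::-1].astype(np.int32))
        pt=((c0[0]-x)*8.,(c0[1]-y)*8.)
        if cv2.pointPolygonTest(hull,pt,False)>0 and (best is None or st[i,4]>best[0]): best=(st[i,4],hull)
    hull=best[1].reshape(-1,2).astype(np.float32); el=cv2.fitEllipse(hull)
    (cx,cy),(a,b),an=el; conv=lambda p:(np.array(p)+.5)/8-.5+[x,y]
    print(n,"ellipse",conv((cx,cy)),a/8,b/8,an, "hull resid n",len(hull))
    E[n]=(conv((cx,cy)),a/16,b/16,np.radians(an))
    cv2.ellipse(u,el,(0,0,255),1); cv2.imwrite(f"pics/ring_{n}.png",u)
ph=np.linspace(0,2*np.pi,40,endpoint=False)
def circ(p):
    nrm=np.array([np.sin(p[3])*np.cos(p[4]),np.sin(p[3])*np.sin(p[4]),np.cos(p[3])])
    a=np.cross(nrm,[0,1,0]);a/=np.linalg.norm(a);b=np.cross(nrm,a)
    return p[:3]+p[5]*(np.outer(np.cos(ph),a)+np.outer(np.sin(ph),b)),nrm
def res(p,fixr=None):
    p=np.array(p); o=[]
    if fixr: p=np.r_[p[:5],fixr]
    P,_=circ(p)
    for n,(c,a,b,an) in E.items():
        d=proj(n,P)-c; R=np.array([[np.cos(an),np.sin(an)],[-np.sin(an),np.cos(an)]]); d=d@R.T
        o.append((np.hypot(d[:,0]/a,d[:,1]/b)-1)*(a+b)/2)
    return np.concatenate(o)
c,e=tri(E["scene"][0],E["top"][0]); print("tri",c,e)
for fr in (None,32,33):
    r=least_squares(lambda p:res(p,fr),[*c,.6,-2.5,32]); print(fr,r.x.round(3),np.degrees(r.x[3:5]).round(1),"rms",np.sqrt((r.fun**2).mean()),circ(r.x)[1].round(3))
# stand plate
g=lambda q:np.array(q)/5+[400,110]-.4
g2=lambda q:(np.array(q)-[400,0])/5+[200,255]-.4
for nm,n,uv in (("TL","top",g((55,125))),("BL","top",g((75,386))),("R far","scene",g2((765,383))),("near","scene",g2((557,491)))): print(nm,at_z(n,uv,8).round(1))
E
```

```text
red [277.91803279 211.47540984] [525.33823318  82.12382539  93.5       ]
{'+x+y': array([585.9, 298.7,   6. ]), '+x-y': array([638.8,  34.5,   6. ])}
len 269.4334360224311 yaw 11.321977246175916
duct 262.23812853609957 11.63075524996413
tops [[500.3, 212.0, 93.5], [513.1, 145.2, 93.5], [527.9, 81.1, 93.5]] 133.74237247465354 11.901220420734457
top ellipse [453.11099243 166.51860619] 28.175891876220703 32.57011413574219 57.6437873840332 hull resid n 68
scene ellipse [223.72953415 278.41751099] 14.13663101196289 29.73477554321289 64.67292785644531 hull resid n 39
tri [ 601.49575349 -264.12093032  136.38618974] 0.2146016270637574
None [ 6.01053e+02 -2.64110e+02  1.36279e+02  5.34000e-01 -3.12000e+00
  3.04000e+01] [  30.6 -178.8] rms 0.1584388693482824 [-0.509 -0.011  0.861]
32 [ 6.00931e+02 -2.64151e+02  1.36012e+02  5.81000e-01 -3.07500e+00
  3.20000e+01] [  33.3 -176.2] rms 0.5378381541409781 [-0.548 -0.037  0.836]
33 [ 600.855 -264.177  135.837    0.609   -3.052   32.   ] [  34.9 -174.9] rms 0.8475271039772337 [-0.57  -0.051  0.82 ]
TL [ 701.4 -210.3    8. ]
BL [ 582.7 -214.1    8. ]
R far [ 705.4 -209.9    8. ]
near [ 707.5 -310.3    8. ]
```

```bash
python3 - <<'E'
import cv2,numpy as np
a=cv2.imread("pics/ring_top.png");b=cv2.imread("pics/ring_scene.png")
b=cv2.copyMakeBorder(b,0,a.shape[0]-b.shape[0],0,0,cv2.BORDER_CONSTANT)
o=np.hstack([a,b]); o=cv2.resize(o,None,fx=.9,fy=.9); print(o.shape); cv2.imwrite("pics/rings.png",o)
E
```

```text
(432, 792, 3)
```

View pics/rings.png

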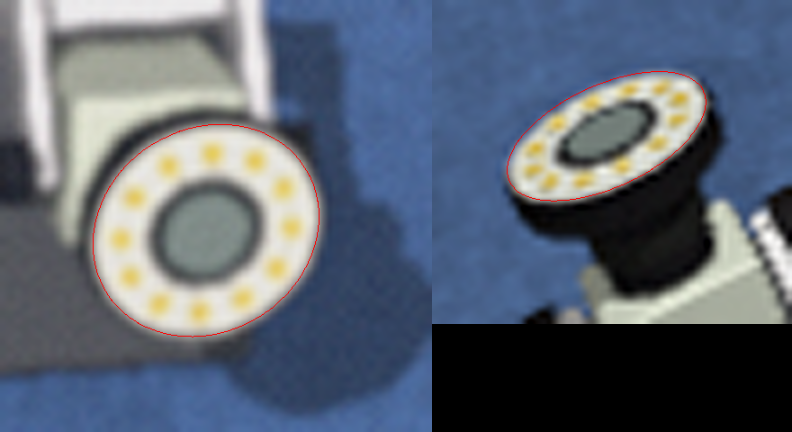

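The ring fit is good: both outlines are traced, with the lens at about (601,-264,136) and tilted 30.6° toward -x. That agrees with the stand plate's yaw of 2°. Relay c is at about (527.5,81.5), panel yaw 11.6°. Three cues agree to about 1 mm, and the 270 and 132 mm lengths check out. First move is to go behind the tab with the fingers shut.

Emit:
drive_tool:
  deltas:
    - [[0, 0, 0], [0, 0, 0.76], 1]
    - [[0, 0, 0], [0, 0, 0.76], 1]
    - [[0.815, -0.916, 0.14], [0, 0, 0], 1]
    - [[0.815, -0.916, 0.14], [0, 0, 0], 1]
    - [[0.815, -0.916, 0.14], [0, 0, 0], 1]
    - [[0.815, -0.916, 0.14], [0, 0, 0], 1]
    - [[0.815, -0.916, 0.14], [0, 0, 0], 1]
    - [[0.815, -0.916, 0.14], [0, 0, 0], 1]
    - [[0.815, -0.916, 0.14], [0, 0, 0], 1]
    - [[0.815, -0.916, 0.14], [0, 0, 0], 1]
    - [[0.815, -0.916, 0.14], [0, 0, 0], 1]
    - [[0.815, -0.916, 0.14], [0, 0, 0], 1]
    - [[0.815, -0.916, 0.14], [0, 0, 0], 1]
    - [[0.815, -0.916, 0.14], [0, 0, 0], 1]
    - [[0.815, -0.916, 0.14], [0, 0, 0], 1]
    - [[0.815, -0.916, 0.14], [0, 0, 0], 1]
    - [[0.815, -0.916, 0.14], [0, 0, 0], 1]
    - [[0.815, -0.916, 0.14], [0, 0, 0], 1]
    - [[0.815, -0.916, 0.14], [0, 0, 0], 1]
    - [[0.815, -0.916, 0.14], [0, 0, 0], 1]

```text
t: 2.6
ee_pos: [504.6, 78.2, 150.6]
tcp_rot: [3.125, 0.317, -0.001]
force: [0.5, 0.8, -0.7]
gripper_width: 0.3
finger_force: 0.0
```

```bash
cat >> h.py <<'E'
def to(pos,R=None):
    s=sensors.read_state(); Rc=Ro.from_rotvec(s["tcp_rot"]); 
    d=Rc.inv().apply(np.array(pos)-s["ee_pos"])/30
    w=(Rc.inv()*R).as_rotvec()*180/np.pi/5 if R is not None else 0
    print("t",round(s["t"],2),"tcp",s["ee_pos"].round(1),"q",s["q"].round(2),"F",s["force"].round(1),"w",round(s["gripper_width"],1)); print(Rc.as_matrix().round(3).tolist(),"\nshift",d.round(3),"turn",np.round(w,3))
Y=np.radians(11.6); px=np.array([np.cos(Y),np.sin(Y),0]); py=np.array([-np.sin(Y),np.cos(Y),0]); up_=np.array([0,0,1.])
C=np.array([527.5,81.5,0]) # relay c axis
pan=lambda x,y,z: C+x*px+y*py+z*up_
Rpush=Ro.from_matrix(np.c_[px,-py,-up_]); Rgrasp=Ro.from_matrix(np.c_[py,px,-up_])
E
python3 -c "
from h import *
to(pan(-24,0,103),Rpush)"
```

```text
t 2.6 tcp [504.6  78.2 150.6] q [ 0.    0.39  1.68 -0.    1.07  1.37] F [ 0.5  0.8 -0.7] w 0.3
[[0.98, 0.201, -0.001], [0.201, -0.98, -0.0], [-0.001, 0.0, -1.0]] 
shift [-0.03   0.046  1.588] turn [ 0.     0.008 -0.003]
```

Emit:
drive_tool:
  deltas:
    - [[0, 0, 0.79], [0, 0, 0], 1]
    - [[0, 0, 0.79], [0, 0, 0], 1]
    - [[0.4, 0, 0], [0, 0, 0], 1]
    - [[0.4, 0, 0], [0, 0, 0], 1]
    - [[0.4, 0, 0], [0, 0, 0], 1]
    - [[0.4, 0, 0], [0, 0, 0], 1]
    - [[0.4, 0, 0], [0, 0, 0], 1]
    - [[0.23, 0, 0.23], [0, 0, 0], 1]
    - [[0.23, 0, 0.23], [0, 0, 0], 1]
    - [[0.22, 0, 0.29], [0, 0, 0], 1]
    - [[0.22, 0, 0.29], [0, 0, 0], 1]
    - [[0.14, 0, 0.34], [0, 0, 0], 1]
    - [[0.14, 0, 0.34], [0, 0, 0], 1]
    - [[0.04, 0, 0.25], [0, 0, 0], 1]
    - [[0.04, 0, 0.25], [0, 0, 0], 1]
    - [[0, 0, 0], [0, 0, 0], 1]

```text
t: 4.6
ee_pos: [599.7, 96.7, 36.4]
tcp_rot: [3.126, 0.317, -0.002]
force: [0.5, 0.3, 0.5]
gripper_width: 0.3
finger_force: 0.0
```

```bash
python3 -c "
from h import *
to(pan(0,0,150),Rpush)
t=imaging.capture('top');s=imaging.capture('scene')
a=up(t,215,160,100,100,4); b=up(s,290,150,100,100,4)
cv2.imwrite('pics/push.png',np.hstack([a,b]))"
```

```text
t 4.6 tcp [599.7  96.7  36.4] q [ 0.03  0.69  1.5  -0.    0.95  1.4 ] F [0.5 0.3 0.5] w 0.3
[[0.98, 0.201, -0.001], [0.201, -0.98, -0.0], [-0.001, -0.0, -1.0]] 
shift [-2.465  0.011 -3.783] turn [-0.001  0.014 -0.004]
```

View pics/push.png

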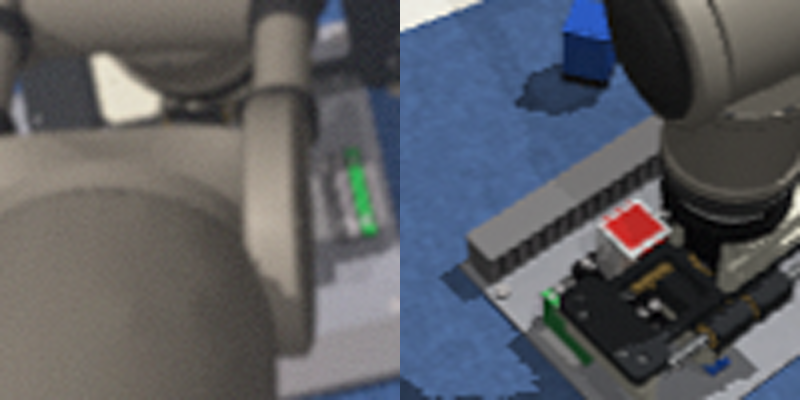

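Clip c is down: the blue tab is at (715,365) in the right half, and the red top is free at (636,228). Next I'll retreat, turn 90° and open.

Emit:
drive_tool:
  deltas:
    - [[0, 0, -1], [0, 0, 0], 1]
    - [[0, 0, -1], [0, 0, 0], 1]
    - [[0, 0, -1], [0, 0, 0], 1]
    - [[0, 0, -1], [0, 0, 0], 0]
    - [[-0.82, 0, -0.4], [0, 0, 0], 0]
    - [[-0.82, 0, 0], [0, 0, 0], 0]
    - [[-0.82, 0, 0], [0, 0, 0], 0]
    - [[0, 0, 0], [0, 0, -1], 0]
    - [[0, 0, 0], [0, 0, -1], 0]
    - [[0, 0, 0], [0, 0, -1], 0]
    - [[0, 0, 0], [0, 0, -1], 0]
    - [[0, 0, 0], [0, 0, -1], 0]
    - [[0, 0, 0], [0, 0, -1], 0]
    - [[0, 0, 0], [0, 0, -1], 0]
    - [[0, 0, 0], [0, 0, -1], 0]
    - [[0, 0, 0], [0, 0, -1], 0]
    - [[0, 0, 0], [0, 0, -1], 0]
    - [[0, 0, 0], [0, 0, -1], 0]
    - [[0, 0, 0], [0, 0, -1], 0]

```text
t: 7.08
ee_pos: [527.9, 81.9, 169.7]
tcp_rot: [2.545, 1.841, 0.001]
force: [-0.1, -0.5, -0.3]
gripper_width: 91.8
finger_force: 0.0
```

Emit:
drive_tool:
  deltas:
    - [[0, 0, 0], [0, 0, -1], 0]
    - [[0, 0, 0], [0, 0, -1], 0]
    - [[0, 0, 0], [0, 0, -1], 0]
    - [[0, 0, 0], [0, 0, -1], 0]
    - [[0, 0, 0], [0, 0, -1], 0]
    - [[0, 0, 0], [0, 0, -1], 0]
    - [[0, 0, 0], [0, 0, 0], 0]

```text
t: 7.95
ee_pos: [527.9, 81.9, 169.6]
tcp_rot: [1.986, 2.433, 0.001]
force: [0.3, -0.0, 0.4]
gripper_width: 91.8
finger_force: 0.0
```

```bash
python3 -c "
from h import *
to(pan(0,0,52.5),Rgrasp)
s=imaging.capture('scene'); cv2.imwrite('pics/s2.png',s)
b,g,r=cv2.split(s.astype(int)); m=((r>120)&(g<80)&(b<80)).astype(np.uint8); m[:,:330]=0;m[:,370:]=0;m[:195]=0;m[235:]=0
nl,l,st,ce=cv2.connectedComponentsWithStats(m); print(st[1:],ce[1:])
for c in ce[1:]: print(at_z('scene',c,93.5))
print(proj('scene',pan(0,0,93.5)))
a=up(s,320,180,80,80,6); cv2.imwrite('pics/s2c.png',a)"
```

```text
t 7.95 tcp [527.9  81.9 169.6] q [ 0.01  0.41  1.59 -0.    1.14 -0.19] F [ 0.3 -0.   0.4] w 91.8
[[-0.2, 0.98, 0.001], [0.98, 0.2, -0.0], [-0.0, 0.001, -1.0]] 
shift [-0.009 -0.019  3.902] turn [ 0.009  0.003 -0.012]
[[342 201  13  11  76]
 [355 210   1   1   1]
 [352 212   1   1   1]] [[348.18421053 206.19736842]
 [355.         210.        ]
 [352.         212.        ]]
[531.31804141  81.75540375  93.5       ]
[549.64696975  90.99807668  93.5       ]
[551.51459033  81.26231051  93.5       ]
[[347.35217597 205.16597893]]
```

View pics/s2c.png

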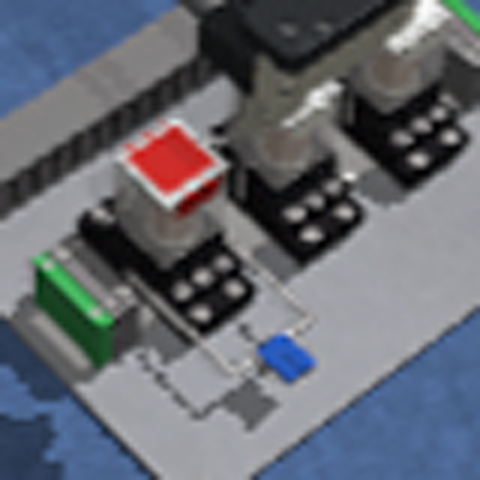

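The clip lies flat, and the red top is at about (348,206) in the full picture, within 2 mm of the model. Descend and grasp.

Emit:
drive_tool:
  deltas:
    - [[0, 0.02, 0.9], [0, 0, 0], 0]
    - [[0, 0, 0.9], [0, 0, 0], 0]
    - [[0, 0, 0.9], [0, 0, 0], 0]
    - [[0, 0, 0.8], [0, 0, 0], 0]
    - [[0, 0, 0.4], [0, 0, 0], 0]
    - [[0, 0, 0], [0, 0, 0], 0.5]
    - [[0, 0, 0], [0, 0, 0], 0.8]
    - [[0, 0, 0], [0, 0, 0], 1]
    - [[0, 0, 0], [0, 0, 0], 1]
    - [[0, 0, 0], [0, 0, 0], 1]
    - [[0, 0, 0], [0, 0, 0], 1]
  grip_force: 35

```text
t: 9.38
ee_pos: [528.5, 82.0, 52.2]
tcp_rot: [1.986, 2.434, -0.0]
force: [0.4, -0.2, 0.7]
gripper_width: 36.4
finger_force: 0.0
```

Emit:
drive_tool:
  deltas:
    - [[0, 0, 0], [0, 0, 0], 1]
    - [[0, 0, 0], [0, 0, 0], 1]
    - [[0, 0, 0], [0, 0, 0], 1]

```text
t: 9.75
ee_pos: [528.7, 82.0, 52.2]
tcp_rot: [1.986, 2.434, 0.0]
force: [0.9, -0.4, 0.3]
gripper_width: 34.7
finger_force: 35.0
```

Emit:
drive_tool:
  deltas:
    - [[0, 0, -0.1], [0, 0, 0], 1]
    - [[0, 0, -0.1], [0, 0, 0], 1]
    - [[0, 0, -0.15], [0, 0, 0], 1]
    - [[0, 0, -0.2], [0, 0, 0], 1]
    - [[0, 0, -0.3], [0, 0, 0], 1]
    - [[0, 0, -0.5], [0, 0, 0], 1]
    - [[0, 0, -0.8], [0, 0, 0], 1]
    - [[0, 0, -1], [0, 0, 0], 1]
    - [[0, 0, -1], [0, 0, 0], 1]
    - [[0, 0, -1], [0, 0, 0], 1]
    - [[0, 0, -1], [0, 0, 0], 1]

```text
t: 11.12
ee_pos: [528.2, 82.0, 238.8]
tcp_rot: [1.985, 2.434, 0.001]
force: [-0.1, -0.8, -0.2]
gripper_width: 35.0
finger_force: 35.0
```

```bash
cat >> h.py <<'E'
L=np.array([601,-264.1,136.3]); az=np.radians(-178.5); ti=np.radians(30.6)
n=np.array([np.sin(ti)*np.cos(az),np.sin(ti)*np.sin(az),np.cos(ti)])
E
python3 -c "
from h import *
s=imaging.capture('scene'); cv2.imwrite('pics/s3.png',up(s,290,110,130,110,5)); 
print(proj('scene',pan(0,0,93.5)))
# options: minimal tilt from current yaw plus spin
z=-n
h=24.5+80  # tcp to glass along axis: tcp z 52.2 vs pin tips 28.5
T=L+n*(80+52.2-28.5)
for yaw in (101.6,90,60,45):
    a=np.array([np.cos(np.radians(yaw)),np.sin(np.radians(yaw)),0]); x=a-(a@z)*z;x/=np.linalg.norm(x)
    R=Ro.from_matrix(np.c_[x,np.cross(z,x),z]); print(yaw,T.round(1)); to(T,R)"
```

```text
[[347.35217597 205.16597893]]
101.6 [ 548.2 -265.5  225.6]
t 11.18 tcp [529.9  82.1 243. ] q [ 0.01  0.35  1.47 -0.    1.32 -0.19] F [0.8 0.2 2.3] w 35.1
[[-0.201, 0.98, 0.008], [0.98, 0.201, -0.0], [-0.002, 0.008, -1.0]] 
shift [-11.47   -1.734   0.586] turn [-5.949 -0.982  0.269]
90 [ 548.2 -265.5  225.6]
t 11.18 tcp [529.9  82.1 243. ] q [ 0.01  0.35  1.47 -0.    1.32 -0.19] F [0.8 0.2 2.3] w 35.1
[[-0.201, 0.98, 0.008], [0.98, 0.201, -0.0], [-0.002, 0.008, -1.0]] 
shift [-11.47   -1.734   0.586] turn [-6.021 -0.46   2.224]
60 [ 548.2 -265.5  225.6]
t 11.18 tcp [529.9  82.1 243. ] q [ 0.01  0.35  1.47 -0.    1.32 -0.19] F [0.8 0.2 2.3] w 35.1
[[-0.201, 0.98, 0.008], [0.98, 0.201, -0.0], [-0.002, 0.008, -1.0]] 
shift [-11.47   -1.734   0.586] turn [-6.065  0.948  7.402]
45 [ 548.2 -265.5  225.6]
t 11.18 tcp [529.9  82.1 243. ] q [ 0.01  0.35  1.47 -0.    1.32 -0.19] F [0.8 0.2 2.3] w 35.1
[[-0.201, 0.98, 0.008], [0.98, 0.201, -0.0], [-0.002, 0.008, -1.0]] 
shift [-11.47   -1.734   0.586] turn [-5.995  1.729 10.211]
```

View pics/s3.png

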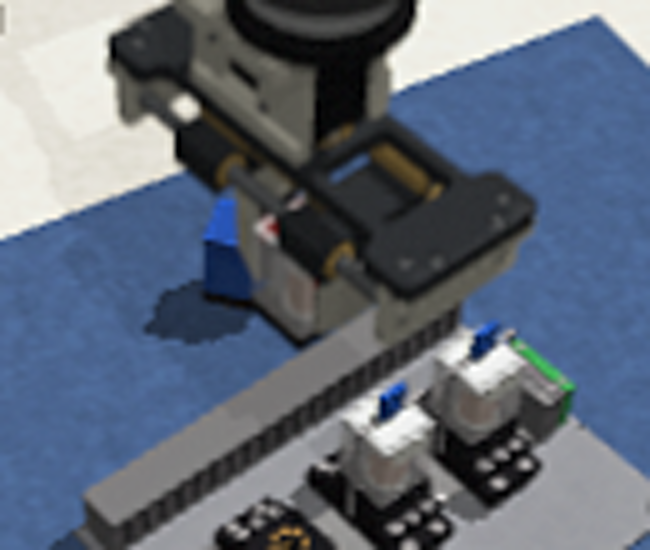

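The relay is out of the socket, held in the jaws, with the other two still clipped. Next I'll carry it above the camera and tilt it.

Emit:
drive_tool:
  deltas:
    - [[-0.5, -0.08, -0.03], [0, 0, 0], 1]
    - [[-0.9, -0.14, -0.03], [0, 0, 0], 1]
    - [[-0.96, -0.14, -0.03], [0, 0, 0], 1]
    - [[-0.96, -0.14, -0.03], [0, 0, 0], 1]
    - [[-0.96, -0.14, -0.03], [0, 0, 0], 1]
    - [[-0.96, -0.14, -0.03], [0, 0, 0], 1]
    - [[-0.96, -0.14, -0.03], [0, 0, 0], 1]
    - [[-0.96, -0.14, -0.03], [0, 0, 0], 1]
    - [[-0.96, -0.14, -0.03], [0, 0, 0], 1]
    - [[-0.96, -0.14, -0.03], [0, 0, 0], 1]
    - [[-0.96, -0.14, -0.03], [0, 0, 0], 1]
    - [[-0.96, -0.14, -0.03], [0, 0, 0], 1]
    - [[-0.5, -0.14, -0.03], [0, 0, 0], 1]
    - [[0, 0, 0], [-0.99, -0.16, 0.04], 1]
    - [[0, 0, 0], [-0.99, -0.16, 0.04], 1]
    - [[0, 0, 0], [-0.99, -0.16, 0.04], 1]
    - [[0, 0, 0], [-0.99, -0.16, 0.04], 1]
    - [[0, 0, 0], [-0.99, -0.16, 0.04], 1]
    - [[0, 0, 0], [-0.99, -0.16, 0.04], 1]
    - [[0, 0, 0], [0, 0, 0], 1]

```text
t: 13.68
ee_pos: [544.3, -266.2, 247.1]
tcp_rot: [1.738, 2.081, 0.483]
force: [-0.0, 0.1, 0.6]
gripper_width: 34.6
finger_force: 35.0
```

```bash
cat >> h.py <<'E'
T=L+n*(80+52.2-28.5)
_a=np.array([np.cos(np.radians(101.6)),np.sin(np.radians(101.6)),0]); _z=-n; _x=_a-(_a@_z)*_z; _x/=np.linalg.norm(_x)
Rcam=Ro.from_matrix(np.c_[_x,np.cross(_z,_x),_z])
E
python3 -c "
from h import *
to(T,Rcam)"
```

```text
t 13.68 tcp [ 544.3 -266.2  247.1] q [-0.78  0.27  1.7   0.5   0.86 -1.22] F [-0.   0.1  0.6] w 34.6
[[-0.159, 0.852, 0.499], [0.985, 0.173, 0.017], [-0.072, 0.494, -0.867]] 
shift [ 0.055 -0.238  0.689] turn [-0.126 -0.061 -0.006]
```

Emit:
drive_tool:
  deltas:
    - [[0.03, -0.12, 0.23], [-0.12, -0.06, 0], 1]
    - [[0.02, -0.12, 0.23], [0, 0, 0], 1]
    - [[0, 0, 0.22], [0, 0, 0], 1]
    - [[0, 0, 0], [0, 0, 0], 1]
    - [[0, 0, 0], [0, 0, 0], 1]

```text
t: 14.3
ee_pos: [550.2, -266.1, 227.1]
tcp_rot: [1.728, 2.07, 0.488]
force: [0.6, -0.6, -0.4]
gripper_width: 34.8
finger_force: 35.0
```

```bash
python3 -c "
from h import *
to(T,Rcam)
s=imaging.capture('scene');t=imaging.capture('top'); cv2.imwrite('pics/s4.png',s); cv2.imwrite('pics/t4.png',t)
st=sensors.read_state(); R=Ro.from_rotvec(st['tcp_rot']).as_matrix(); 
f=lambda x,y,z: st['ee_pos']+R@np.array([x,y,z])
for nm,p in dict(seat=f(0,0,12.7),tip=f(0,0,23.7),top=f(0,0,-41.3),b1=f(18,18,12.7),b2=f(18,-18,12.7),b3=f(-18,18,12.7),b4=f(-18,-18,12.7)).items(): print(nm,proj('scene',p)[0].round(1),proj('top',p)[0].round(1))
print('L',proj('scene',L))
a=up(s,170,190,100,125,4); b=up(t,400,100,100,125,4); cv2.imwrite('pics/v4.png',np.hstack([a,b]))"
```

```text
t 14.3 tcp [ 550.2 -266.1  227.1] q [-0.77  0.29  1.73  0.53  0.8  -1.27] F [ 0.6 -0.6 -0.4] w 34.8
[[-0.157, 0.845, 0.511], [0.984, 0.176, 0.012], [-0.079, 0.505, -0.86]] 
shift [ 0.034 -0.079  0.01 ] turn [0.023 0.016 0.024]
seat [207.5 243. ] [468.  182.4]
tip [209.5 247.5] [466.1 180.2]
top [197.5 220.2] [478.  194.2]
b1 [218.5 241.5] [457.1 175. ]
b2 [212.7 236.3] [458.6 193.5]
b3 [201.9 250. ] [477.6 171. ]
b4 [196.7 244.4] [478.8 189.7]
L [[223.4565511  278.24087457]]
```

View pics/v4.png

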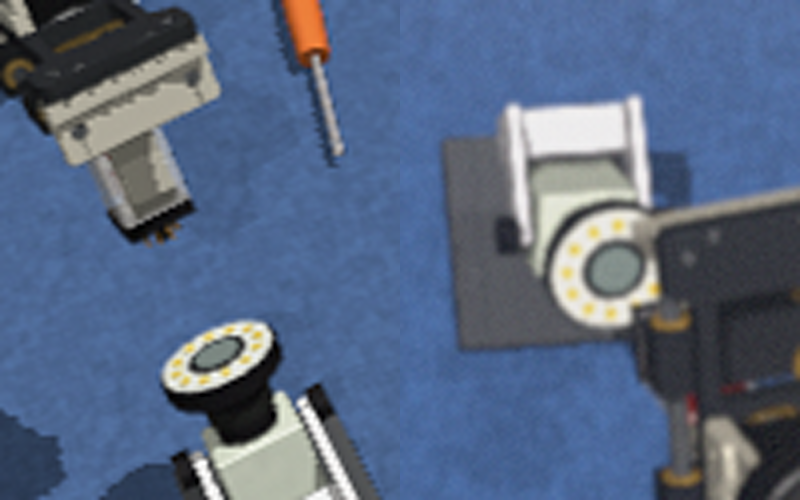

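```bash
python3 - <<'E'
from h import *
g=lambda q:np.array(q)/5+[400,110]-.4
g2=lambda q:(np.array(q)-[400,0])/5+[200,255]-.4
a,b=at_z("scene",g2((482,262)),95),at_z("scene",g2((650,178)),95); print(a.round(1),b.round(1),((a+b)/2).round(1), at_z("top",g((133,243)),95).round(1))
t=cv2.imread("pics/top0.png"); s=cv2.imread("pics/scene0.png")
ph=np.linspace(0,2*np.pi,40,endpoint=False)
for th in (120,140,165,185):
  E={}
  for nm,im,(x,y,w,h),c0 in (("top",t,(425,135,60,60),(454,166)),("scene",s,(200,260,50,45),(225,279))):
    m=(up(im,x,y,w,h).min(2)>th-40).astype(np.uint8) if 0 else (up(im,x,y,w,h).max(2)>th).astype(np.uint8)
    cs,_=cv2.findContours(m,cv2.RETR_EXTERNAL,cv2.CHAIN_APPROX_NONE); pt=((c0[0]-x)*8.,(c0[1]-y)*8.)
    cs=[cv2.convexHull(c) for c in cs]; c=max([c for c in cs if cv2.pointPolygonTest(c,pt,False)>0],key=cv2.contourArea)
    (cx,cy),(A,B),an=cv2.fitEllipse(c); E[nm]=(np.array([(cx+.5)/8-.5+x,(cy+.5)/8-.5+y]),A/16,B/16,np.radians(an))
  def res(p):
    nr=np.array([np.sin(p[3])*np.cos(p[4]),np.sin(p[3])*np.sin(p[4]),np.cos(p[3])]); a=np.cross(nr,[0,1,0]);a/=np.linalg.norm(a);b=np.cross(nr,a)
    P=p[:3]+p[5]*(np.outer(np.cos(ph),a)+np.outer(np.sin(ph),b)); o=[]
    for k,(c,A,B,an) in E.items():
      d=(proj(k,P)-c)@np.array([[np.cos(an),np.sin(an)],[-np.sin(an),np.cos(an)]]).T; o.append((np.hypot(d[:,0]/A,d[:,1]/B)-1)*(A+B)/2)
    return np.concatenate(o)
  r=least_squares(res,[601,-264,136,.55,-3.1,31]); print(th,r.x[:3].round(1),np.degrees(r.x[3:5]).round(1),r.x[5].round(1),r.cost.round(3))
E
```

```text
[ 634.5 -301.1   95. ] [ 631.4 -223.1   95. ] [ 633.  -262.1   95. ] [ 628.  -222.5   95. ]
120 [ 589.3 -265.3   97.1] [ 115.  -228.2] 78.3 2385.998
140 [ 571.5 -270.6   96.9] [ -73.1 -567.5] 32.1 122.277
165 [ 601.2 -264.1  135.7] [  31.6 -178.3] 30.1 1.807
185 [ 601.3 -264.2  135.3] [  32.2 -178.5] 29.6 2.222
```

Emit:
drive_tool:
  deltas:
    - [[0.03, -0.08, 0.01], [0.02, 0.02, 0.02], 1]
    - [[0, 0, 0], [0, 0, 0], 1]
    - [[0, 0, 0], [0, 0, 0], 1]
    - [[0, 0, 0], [0, 0, 0], 1]

```text
t: 14.9
ee_pos: [548.0, -265.7, 225.6]
tcp_rot: [1.731, 2.071, 0.489]
force: [-0.3, -0.5, -1.0]
gripper_width: 34.7
finger_force: 35.0
```

The blue mat biases a max-channel threshold, so I'll redo the ring fit on the red channel, which gives symmetric contrast.

```bash
python3 - <<'E'
from h import *
T0=[cv2.imread("pics/top0.png")]; S0=[cv2.imread("pics/scene0.png"),cv2.imread("pics/s4.png")]
s=np.mean(S0,0).astype(np.uint8); t=T0[0]
ph=np.linspace(0,2*np.pi,40,endpoint=False)
for th in (100,120,140,160):
  E={}
  for nm,im,(x,y,w,h),c0 in (("top",t,(425,135,60,60),(454,166)),("scene",s,(200,260,50,45),(225,279))):
    m=(up(im,x,y,w,h)[:,:,2]>th).astype(np.uint8)
    cs,_=cv2.findContours(m,cv2.RETR_EXTERNAL,cv2.CHAIN_APPROX_NONE); pt=((c0[0]-x)*8.,(c0[1]-y)*8.)
    cs=[cv2.convexHull(c) for c in cs]; c=max([c for c in cs if cv2.pointPolygonTest(c,pt,False)>0],key=cv2.contourArea)
    (cx,cy),(A,B),an=cv2.fitEllipse(c); E[nm]=(np.array([(cx+.5)/8-.5+x,(cy+.5)/8-.5+y]),A/16,B/16,np.radians(an))
  print(th,{k:(v[0].round(2),round(2*v[1],2),round(2*v[2],2),round(np.degrees(v[3]),1)) for k,v in E.items()})
  def res(p,keys=("top","scene"),r=None,azf=None):
    a4=p[4] if azf is None else azf; R=r or p[5]
    nr=np.array([np.sin(p[3])*np.cos(a4),np.sin(p[3])*np.sin(a4),np.cos(p[3])]); a=np.cross(nr,[0,1,0]);a/=np.linalg.norm(a);b=np.cross(nr,a)
    P=p[:3]+R*(np.outer(np.cos(ph),a)+np.outer(np.sin(ph),b)); o=[]
    for k in keys:
      c,A,B,an=E[k]
      d=(proj(k,P)-c)@np.array([[np.cos(an),np.sin(an)],[-np.sin(an),np.cos(an)]]).T; o.append((np.hypot(d[:,0]/A,d[:,1]/B)-1)*(A+B)/2)
    return np.concatenate(o)
  for kw in ({},dict(r=32.),dict(azf=az)):
    r=least_squares(lambda p:res(p,**kw),[601,-264,136,.55,-3.1,31]); print("  ",kw,r.x[:3].round(1),np.degrees(r.x[3:5]).round(1),r.x[5].round(1),np.sqrt((r.fun**2).mean()).round(3))
E
```

```text
100 {'top': (array([447.13, 151.05]), 41.85, 64.78, np.float64(161.1)), 'scene': (array([223.85, 278.56]), 14.44, 30.25, np.float64(64.6))}
   {} [ 588.6 -294.9  116.8] [38422.6   102.8] -0.0 0.0
   {'r': 32.0} [ 585.2 -278.8  119.1] [  72.9 -152. ] 31.0 3.795
   {'azf': np.float64(-3.115412714809878)} [ 580.7 -288.6   76.5] [  -49.9 38260.4] 0.0 0.0
120 {'top': (array([453.09, 166.56]), 28.93, 33.32, np.float64(56.9)), 'scene': (array([223.87, 278.61]), 14.07, 29.94, np.float64(64.6))}
   {} [ 601.1 -264.2  135.5] [  31.5 -178.8] 31.1 0.225
   {'r': 32.0} [ 601.1 -264.2  135.3] [  32.9 -177.5] 31.0 0.355
   {'azf': np.float64(-3.115412714809878)} [ 601.1 -264.2  135.5] [  31.5 -177.6] 31.2 0.226
140 {'top': (array([453.1 , 166.53]), 28.43, 32.81, np.float64(57.6)), 'scene': (array([223.9 , 278.65]), 13.75, 29.63, np.float64(64.6))}
   {} [ 601.2 -264.2  135.4] [  31.8 -178.9] 30.7 0.222
   {'r': 32.0} [ 601.1 -264.2  135.2] [  33.9 -176.9] 31.0 0.473
   {'azf': np.float64(-3.115412714809878)} [ 601.2 -264.2  135.4] [3.18000e+01 3.82742e+04] 30.7 0.222
160 {'top': (array([453.11, 166.52]), 27.95, 32.3, np.float64(57.8)), 'scene': (array([223.93, 278.67]), 13.44, 29.29, np.float64(64.7))}
   {} [ 601.3 -264.2  135.3] [  32.  -178.9] 30.2 0.225
   {'r': 32.0} [ 601.1 -264.3  135. ] [  34.8 -176.4] 31.0 0.606
   {'azf': np.float64(-3.115412714809878)} [ 601.3 -264.2  135.3] [  32.  -247.3] 30.3 0.226
```

```bash
python3 - <<'E'
from h import *
ph=np.linspace(0,2*np.pi,40,endpoint=False)
E={"top":(np.array([453.1,166.54]),28.6/2,33/2,np.radians(57.3)),"scene":(np.array([223.88,278.62]),13.9/2,29.8/2,np.radians(64.6))}
for keys in (("top",),("scene",)):
  for azd in (-180,-178.2,-176):
    def f(p):
      a4=np.radians(azd); nr=np.array([np.sin(p[2])*np.cos(a4),np.sin(p[2])*np.sin(a4),np.cos(p[2])]); a=np.cross(nr,[0,1,0]);a/=np.linalg.norm(a);b=np.cross(nr,a)
      P=np.r_[p[:2],135.5]+p[3]*(np.outer(np.cos(ph),a)+np.outer(np.sin(ph),b)); o=[]
      for k in keys:
        c,A,B,an=E[k]; d=(proj(k,P)-c)@np.array([[np.cos(an),np.sin(an)],[-np.sin(an),np.cos(an)]]).T; o.append((np.hypot(d[:,0]/A,d[:,1]/B)-1)*(A+B)/2)
      return np.concatenate(o)
    r=least_squares(f,[601,-264,.55,31]); print(keys,azd,r.x[:2].round(1),np.degrees(r.x[2]).round(1),r.x[3].round(1),np.sqrt((r.fun**2).mean()).round(3))
E
```

```text
('top',) -180 [ 601.1 -264.6] 31.4 30.9 0.037
('top',) -178.2 [ 601.1 -264.7] 31.4 31.0 0.006
('top',) -176 [ 601.1 -264.7] 31.3 31.1 0.061
('scene',) -180 [ 601.3 -263.3] 31.1 30.4 0.088
('scene',) -178.2 [ 601.3 -263.3] 31.1 30.4 0.025
('scene',) -176 [ 601.3 -263.3] 31.0 30.4 0.163
```

Per-view fits now agree: tilt 31.1–31.4°, azimuth -178.2°, lens (601.2,-264.1,135.5). The held relay's base corners reproject within about 0.5 px, the same small bias as the lens, so there was no slip. Next I'll work out the final trim.

```bash
sed -i 's/^L=.*/L=np.array([601.2,-264.1,135.5]); az=np.radians(-178.2); ti=np.radians(31.3)/' h.py; python3 -c "
from h import *
to(T,Rcam)"
```

```text
t 14.9 tcp [ 548.  -265.7  225.6] q [-0.77  0.29  1.74  0.53  0.8  -1.27] F [-0.3 -0.5 -1. ] w 34.7
[[-0.156, 0.846, 0.509], [0.985, 0.174, 0.014], [-0.077, 0.503, -0.861]] 
shift [ 0.003 -0.043  0.031] turn [-0.14   0.008  0.013]
```

Emit:
drive_tool:
  deltas:
    - [[0, -0.04, 0.03], [-0.14, 0.01, 0.01], 1]
    - [[0, 0, 0], [0, 0, 0], 1]
    - [[0, 0, 0], [0, 0, 0], 1]
    - [[0, 0, 0], [0, 0, 0], 1]
    - [[0, 0, 0], [0, 0, 0], 1]
    - [[0, 0, 0], [0, 0, 0], 1]

```text
t: 15.65
ee_pos: [547.5, -265.8, 224.2]
tcp_rot: [1.725, 2.064, 0.501]
force: [-0.4, 0.2, -1.5]
gripper_width: 34.6
finger_force: 35.0
```

```bash
python3 -c "
from h import *
to(T,Rcam)
s=imaging.capture('scene'); cv2.imwrite('pics/s5.png',s); cv2.imwrite('pics/v5.png',up(s,170,170,240,160,3))"
```

```text
t 15.65 tcp [ 547.5 -265.8  224.2] q [-0.78  0.29  1.75  0.56  0.79 -1.29] F [-0.4  0.2 -1.5] w 34.6
[[-0.156, 0.84, 0.519], [0.985, 0.173, 0.017], [-0.076, 0.514, -0.854]] 
shift [ 0.001 -0.004 -0.001] turn [ 0.    -0.003  0.003]
```

View pics/v5.png

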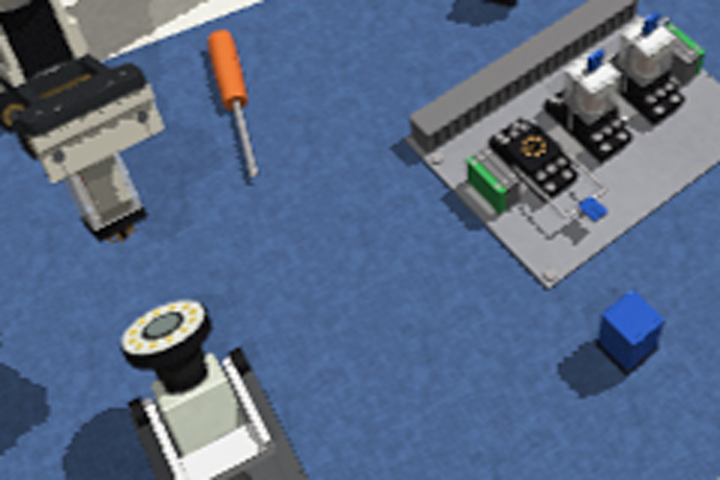

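The relay is held with its pins at (118,235), facing the lens at (165,325). The other relays are clipped in, socket c is empty and the screwdriver is untouched. Handing in.

```bash
python3 -c "
from cell import finish_job
print(finish_job())"
```

```text
the job is handed in; nothing more can be done
None
```

I handed the job in with the red-stickered relay out of socket c and held still, its pins facing the lens, centred on it, tips about 80 mm from the glass by my measurements (good to roughly 1–2 mm); no verdict came back.

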